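# Charge a bottle-top dispenser to its volume stop

### The arm

A 6-joint arm with a two-finger parallel gripper is mounted at the origin on the work surface. World frame = base frame: x ahead of the robot, y to its left, z up, the work surface at z = 0. Lengths are in m, angles in rad, forces in N, time in s.
With the tool pointing down it reaches from about 0.3 to 0.875 m from the base axis. Payload 6.4 kg.
Tool frame: the origin (TCP) lies at the centre of the arm's flange, where the gripper is bolted on; the fingertips stand 173 mm ahead of it and the grasp point (between the pads) lies 155 mm ahead of it; z points along the fingers, x is the direction in which the jaws open and shut, and the axes are right-handed (so a half turn about z gives the same grasp; the last joint's range is limited). The gripper opens to 85 mm and grips with 20 to 120 N. Pads are 22 mm wide; open, the fingers measure 114 mm over their backs; the gripper's body (76 mm by 85 mm) begins 54 mm behind the grasp point. The pads swing forward as they close: fully open they stand 13 mm farther back than shut.
Start: joints at [-1.46, 0.181, 1.607, -0, 1.354, -0.206], TCP at [0.179, -0.546, 0.405] pointing down, gripper open.
Joint ranges: [-2.99, 2.99], [-0.89, 2.07], [0.3, 2.58], [-1.14, 4.28], [0, 2.63], [-3.12, 3.12]. Speed limits (rad/s): [2.57, 2.57, 3.01, 3.14, 3.14, 3.14].

### API

Orientations are given as a unit quaternion [w, x, y, z].
In Python, from bench import ctrl gives the robot as it stands. The module is installed in compiled form; this text tells all that it offers.
- The arm moves only by the tool move_arm, never from a script. Its argument "moves" is a list of rows, each an object of numbers: "gripper": the opening in per cent of the stroke, from 0 (shut) to 100 (fully open); "x", "y", "z": the shift along the tool's x, y, z in cm; "roll": the turn about the tool's z in degrees. In form: [{"gripper": .., "x": .., "y": .., "z": .., "roll": ..}, ...]. A call has 1 to 5 rows; each row shifts and turns the commanded pose from where the row before left it, along the tool's axes as they then stand; what a row does not reach is not made up. A row lasts 1/8 s, in which the tool goes at most 62.5 mm and 10.7 degrees, less where a joint would pass 70% of its speed; a pose out of reach is approached as far as the arm can. A call is refused whole if a number of a shift passes 6.25 or a number of a turn 10.7, either way. A call with a gripper value outside its range is refused whole. The fingers move at their own pace and stop on an object; the grip force is fixed at half the most. Time passes only in rows, so rows that do not move let the fingers close. It gives the time, the measured TCP pose, the force and the opening at its end, in the units of the state.
- ctrl.get_obs(): the state, without advancing time (a new reading comes with each control period).
- ctrl.camera(name): name is "scene" or "top" or "wrist"; returns a dict with "img" (400x640x3 uint8, red, green, blue), "fx", "fy", "cx", "cy" (pixels), "D" ([k1, k2, p1, p2, k3] as OpenCV has them; the pictures are not rectified), "world_from_camera" (4x4, takes a point from camera to world coordinates); the wrist camera has in their place "tool_from_camera" (4x4, takes a point from camera to tool coordinates, whose origin is the TCP and whose axes are the tool frame's). Camera axes: x right, y up, looking along -z (the intrinsics and any distortion apply to the point x, -y, -z); pixel columns grow to the right and rows downward; lengths in m; the calibration is good to about 2 mm. A picture is of the moment at which its call begins: read the wrist's pose just before it. There is no depth.
- ctrl.hand_in(): hands the job in, once; it reports no verdict.
The state is a dict: "time_s": time; "q": joint angles; "dq": joint speeds; "joint_efforts": joint torques, N m; "eef_pos": TCP position; "eef_rot": TCP orientation; "wrist_force": force on the tool from outside, world axes, zero at the start; "torque": the same for the moment, N m; "opening": opening from 0.0 (shut) to 1.0 (fully open).
Only numpy, scipy, OpenCV 4.12 (cv2) and the standard library are available. Lean on these libraries where they do the work, as an engineer would, in place of code of your own. Each camera call takes 0.05 s, during which the arm holds its last target. There are 200 camera calls.

### The job

Dry-check the empty bottle-top dispenser at its 5 mL setting: slide the volume stop down the scale rail until its lower edge is at the 5 mL line (the long line in the middle of the scale), and let go of it. Then take the piston by its pull knob, draw it straight up out of the cylinder without forcing it sideways until its crosshead just meets the stop, and finish while still holding it there, drawn halfway. The stop must stay on the line, and the bottles, beaker and vials standing around must not be disturbed.

Things in the scene. Friction and masses are not known exactly. Their poses are not given: they have to be found in the camera images.
- dispenser: Bottle-top dispenser on an amber bottle (70 mm diameter) in a bench stand, one fixed unit. Origin on the bench under the upright piston axis; z up, +y from the axis to the scale rail, -y along the discharge tube (tip 105 mm out, 116 mm high); the rest lies within 110 mm of the axis. Upwards: grey foot plate, bottle, black adapter, white valve block, glass cylinder.
- cylinder: The dispenser's upright glass cylinder, fixed, 76 mm long, 32 mm outside (white end nuts 37 mm), top face 226 mm above the bench; 17 mm bore for the 16 mm piston. Origin at the middle of its lower end, z up along the bore.
- bore (a point): Mouth of the bore: centre of the cylinder's top face, 226 mm above the bench.
- piston: Loose white ceramic piston, 16 mm diameter, 66 mm long below its crosshead, in the bore; 0.11 to 0.22 kg. Only the bore guides it; it sinks back when let go. Origin on the axis in the underside of the crosshead (8 mm thick), which rests on the cylinder's top at the start (home); z up, +y to the rail. The crosshead's forked arm, 25 mm wide, reaches y = 50 mm loosely round the rail, below the stop.
- knob (a point): Middle of the grey ribbed pull knob on the piston axis, 40 mm above the piston's origin (266 mm above the bench when home): upright cylinder, 24 mm diameter, 17 mm up and down from here, then a 29 mm flange 4 mm thick on top; a 14 mm neck 14 mm high below it. Meant to be pinched along the dispenser's x; the rail is 38 mm away in +y and tops out 38 mm above this point when home.
- head (a point): On the crosshead's top face at the rail (piston frame x 0, y 38, z 8 mm): the face that meets the stop; level with the 0 line when home.
- stop (a joint): Height of the volume stop above the 0 line, m, read at its lower face: 0 at the 0 line, 0.025 at the 5 mL line, 0.050 (end of travel) at the 10 mL line. Starts in the upper third. It stays where it is left; about 7 N moves it up or down.
- stop_face (a point): Centre of the lower face of the volume stop, a grey block on the rail: 30 mm across (x), 26 mm along y, 16 mm high above this point, the rail passing up through it; a steel screw head sticks out 8 mm on its +y side. Its ribbed faces look along the dispenser's +x and -x, free for a pinch from above with the rail between the fingers.
- mark5 (a point): Centre of the rail at the 5 mL line, 259 mm above the bench. The rail is a flat upright bar, 5 mm (x) by 14 mm (y), 38 mm from the piston axis, its 9 by 18 mm end cap topping out at 304 mm. Both broad faces carry 11 black lines 5 mm apart, one per mL; the 0 (234 mm above the bench), 5 and 10 mL lines are full width, the others half width.
- beaker: Bystander: glass beaker, 66 mm diameter, 85 mm high, standing under the discharge tube. Origin under its centre.
- amber_bottle: Bystander: capped amber bottle, 68 mm diameter, 118 mm high, on the bench beside the dispenser. Origin under its centre.
- vial_block: Bystander: white foam block 65 x 140 x 70 mm with three capped vials, 101 mm high over all. Origin under its centre.
- jar: Bystander: clear jar with a white lid, 69 mm diameter, 70 mm high. Origin under its centre.
Mind the look-alikes: they are no part of the job. Several things have the shape of the piston; the one meant has the colours described above.

How it is judged:
By the outcome, as a careful person would: the job done as asked, in the order asked, and still so for the second after the job is handed in, while the arm keeps its last pose, push and grip.
It also fails if it takes over 42 s, if anything falls off the work surface, if the arm or the gripper's body presses on something with over 40 N, if the wrist force passes 120 N, or if a joint passes its speed limit or range.

## Working session

There is one attempt and no reset: what is moved stays moved. The work goes in short steps, Python scripts to look and compute and a tool call to move; the robot and the scene stay as the last step left them, time stands still between calls to the robot, and variables do not carry over. Pictures are saved under pics/ and viewed, about 8 in all and at most 12, crops included, and the job is handed in when it is done.

Besides the shell and the picture viewer there is one more tool, called after "Request:" as name(argument=value, ...) on one line, values as JSON. move_arm: Moves the arm, as the interface text tells. Its arguments: {"type":"object","properties":{"moves":{"type":"array","items":{"type":"object","properties":{"gripper":{"type":"number"},"x":{"type":"number"},"y":{"type":"number"},"z":{"type":"number"},"roll":{"type":"number"}}}}},"required":["moves"]}

```bash
mkdir -p pics; python3 - <<'E'
from bench import ctrl
import cv2,numpy as np,pickle
o=ctrl.get_obs();print(o)
d={}
for n in("scene","top","wrist"):
    c=ctrl.camera(n);d[n]=c
    cv2.imwrite(f"pics/{n}0.png",c["img"][:,:,::-1])
    print(n,c["fx"],c["fy"],c["cx"],c["cy"],c["D"]);print(np.round(c.get("world_from_camera",c.get("tool_from_camera")),4))
pickle.dump((o,d),open("d0.pkl","wb"))
E
```

```text
{'time_s': 0.0, 'q': array([-1.46031085e+00,  1.81564779e-01,  1.60799720e+00,  1.42365806e-05,
        1.35378459e+00, -2.06279719e-01]), 'dq': array([-0.00052189, -0.00042719, -0.00063188,  0.00109016, -0.00051676,
        0.00035431]), 'joint_efforts': array([ 7.89882670e-04, -4.44874942e+01, -3.51331043e+01, -1.74842094e-04,
        9.16276738e-03,  1.58425593e-05]), 'eef_pos': array([ 0.17911119, -0.54613289,  0.40377576]), 'eef_rot': array([-6.53752968e-04,  8.09780958e-01, -5.86731652e-01, -5.84556084e-04]), 'wrist_force': array([0.39677414, 0.35652397, 0.22257893]), 'torque': array([-0.03624282,  0.01135265, -0.03487026]), 'opening': 0.9993351052003174}
scene 383.9240626940688 383.9240626940688 317.60582054157135 202.24950380747617 [-0.02487733  0.          0.          0.          0.        ]
[[ 0.5393 -0.623   0.5667  1.0248]
 [ 0.842   0.3889 -0.3738 -0.2234]
 [ 0.0125  0.6787  0.7343  0.7172]
 [ 0.      0.      0.      1.    ]]
top 375.701365044903 375.701365044903 322.6207593274389 190.8815702338955 [-0.07485348  0.          0.          0.          0.        ]
[[ 0.0091  0.9983 -0.0581  0.5611]
 [-0.9995  0.0073 -0.0311  0.0465]
 [-0.0306  0.0584  0.9978  0.9737]
 [ 0.      0.      0.      1.    ]]
wrist 325.71976177645774 325.71976177645774 315.2934913441403 196.44505772273124 [0.00594627 0.         0.         0.         0.        ]
[[ 1.000e+00 -1.400e-03  3.000e-04  1.500e-03]
 [-1.300e-03 -9.538e-01 -3.005e-01 -7.720e-02]
 [ 7.000e-04  3.005e-01 -9.538e-01  3.040e-02]
 [ 0.000e+00  0.000e+00  0.000e+00  1.000e+00]]
```

View pics/scene0.png

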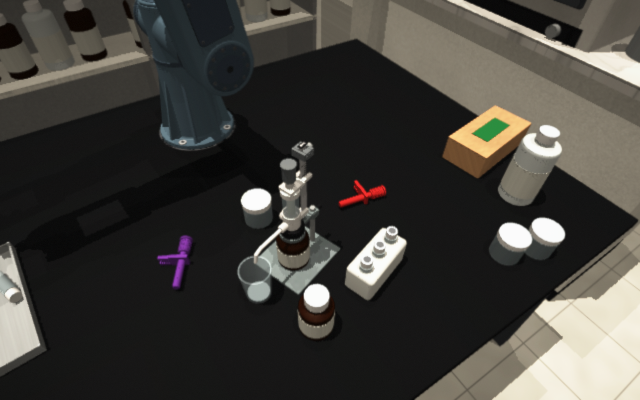

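View pics/top0.png

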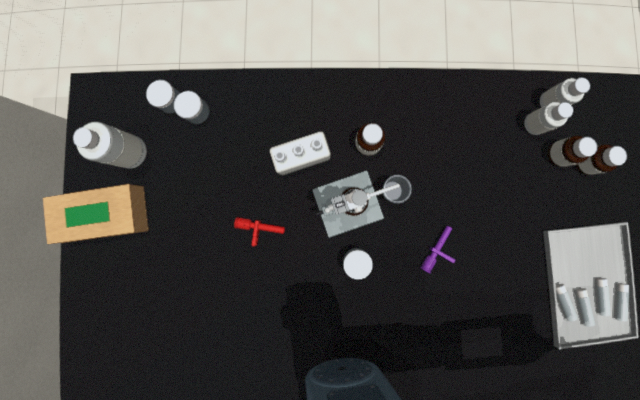

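The scene picture shows the dispenser at (293,215), with the knob top at (289,165) and the rail cap/stop near (302,150). There are three piston-shaped things: red at scene (362,195), purple at (180,262), and the white one with the grey knob in the cylinder at (290,180). The last one fits the description. I'll confirm it in one enlarged crop.

```bash
python3 - <<'E'
import cv2,numpy as np
a=cv2.imread("pics/scene0.png")[135:235,250:340];b=cv2.imread("pics/top0.png")[165:245,305:415]
a=cv2.resize(a,None,fx=5.9,fy=5.9,interpolation=cv2.INTER_CUBIC)[:590]
b=cv2.resize(b,None,fx=2.4,fy=2.4,interpolation=cv2.INTER_CUBIC)
im=np.zeros((590,800,3),np.uint8);im[:a.shape[0],:a.shape[1]]=a;im[:b.shape[0],535:535+b.shape[1]]=b[:,:265]
cv2.imwrite("pics/crop1.png",np.clip(im*1.3,0,255).astype(np.uint8))
E
```

```text
(no output)
```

View pics/crop1.png

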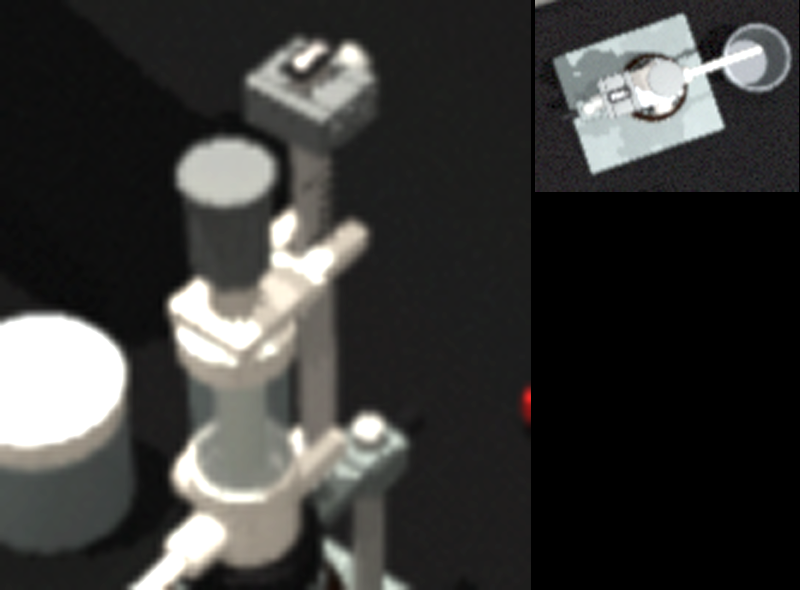

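Confirmed: the white crosshead with the grey knob sits in the glass cylinder, with the knob flange centre at scene (288.5,164.3) and the stop at about (302.8,150). Next I'll fit the dispenser pose.

```bash
cat > h.py <<'E'
import cv2,numpy as np
from scipy.spatial.transform import Rotation as R
from scipy.optimize import least_squares
def toolT(o):
    w,x,y,z=o["eef_rot"];T=np.eye(4);T[:3,:3]=R.from_quat([x,y,z,w]).as_matrix();T[:3,3]=o["eef_pos"];return T
def W(c,o=None): return c["world_from_camera"] if "world_from_camera" in c else toolT(o)@c["tool_from_camera"]
def proj(P,c,o=None):
    M=np.linalg.inv(W(c,o));p=np.atleast_2d(P)@M[:3,:3].T+M[:3,3];p=p*[1,-1,-1]
    K=np.array([[c["fx"],0,c["cx"]],[0,c["fy"],c["cy"]],[0,0,1]])
    return cv2.projectPoints(p.reshape(-1,1,3),np.zeros(3),np.zeros(3),K,np.array(c["D"]))[0][:,0]
def pt(s,l): # dispenser local->world
    x,y,a=s;l=np.atleast_2d(l);return np.c_[x+l[:,0]*np.cos(a)-l[:,1]*np.sin(a),y+l[:,0]*np.sin(a)+l[:,1]*np.cos(a),l[:,2]]
E
python3 - <<'E'
from h import *;import pickle
o,d=pickle.load(open("d0.pkl","rb"))
obs=[("scene",(288.5,164.3),(0,0,.287)),("top",(359.2,197.1),(0,0,.287)),("scene",(303,144.9),(0,38e-3,.304)),("top",(339.2,204.6),(0,.038,.302)),("top",(398,185.8),(0,-.105,.118))]
f=lambda s:np.concatenate([proj(pt(s,l),d[c])[0]-p for c,p,l in obs])
r=min((least_squares(f,[.55,0,a]) for a in(0,1.5,3,-1.5)),key=lambda r:r.cost)
print(r.x,np.degrees(r.x[2]),r.fun.reshape(-1,2).round(1))
np.save("s.npy",r.x)
T=toolT(o);print(T.round(3))
a=r.x[2];dx=np.array([np.cos(a),np.sin(a),0]);v=T[:3,:3].T@dx
print("roll deg about tool z:",np.degrees(np.arctan2(v[1],v[0])))
for n,b in dict(knob=(0,0,.266),stop=(0,.038,.28)).items():
    P=pt(r.x,b)[0];print(n,P, "tool-frame delta cm",T[:3,:3].T@(P-T[:3,3])*100)
E
```

```text
[0.59072135 0.00156549 0.32486187] 18.61321403127856 [[-0.6 -1.2]
 [-0.3 -0.3]
 [-0.7 -0.8]
 [ 0.  -1.5]
 [-0.2 -0.2]]
[[ 0.311 -0.95  -0.     0.179]
 [-0.95  -0.311  0.002 -0.546]
 [-0.002 -0.    -1.     0.404]
 [ 0.     0.     0.     1.   ]]
roll deg about tool z: -90.46406239525251
knob [0.59072135 0.00156549 0.266     ] tool-frame delta cm [-39.19999096 -56.16839423  13.8657227 ]
stop [0.57859259 0.03757789 0.28      ] tool-frame delta cm [-43.00226017 -56.13813628  12.4722259 ]
```

Request:
move_arm(moves=[{"z":-3,"roll":-10},{"z":-3,"roll":-10},{"z":-3,"roll":-10},{"z":-3,"roll":-10},{"z":-2,"roll":-10}])

```text
validation failed for argument at $.mo...
```

Request:
move_arm(moves=[{"roll":-10},{"roll":-10},{"roll":-10},{"roll":-10.5},{"z":0}])

```text
validation failed for argument at $.mo...
```

```bash
cat >> h.py <<'E'
def delta(o,s,l,off=.155):
    T=toolT(o);P=pt(s,l)[0];e=T[:3,:3].T@(P-T[:3,3])*100-[0,0,off*100]
    v=T[:3,:3].T@[np.cos(s[2]),np.sin(s[2]),0]
    return e.round(2),np.degrees(np.arctan2(v[1],v[0])).round(2)
E
python3 - <<'E'
from h import *;from bench import ctrl
o=ctrl.get_obs();s=np.load("s.npy");print(o["time_s"],o["eef_pos"],o["q"],delta(o,s,(0,.038,.28)))
E
```

```text
0.15 [ 0.17912462 -0.54619255  0.40401806] [-1.46029815e+00  1.81343186e-01  1.60775389e+00  1.16014379e-05
  1.35378822e+00 -2.06290544e-01] (array([-43.01, -56.14,  -3.03]), np.float64(-90.46))
```

Request:
move_arm(moves=[{"gripper":100,"x":0,"y":0,"z":-3,"roll":-10},{"gripper":100,"x":0,"y":0,"z":-3,"roll":-10},{"gripper":100,"x":0,"y":0,"z":-3,"roll":-10},{"gripper":100,"x":0,"y":0,"z":-3,"roll":-10},{"gripper":100,"x":0,"y":0,"z":-2,"roll":-10}])

```text
time_s: 0.78
eef_pos: [0.1791, -0.5464, 0.5461]
eef_rot: [0.001, 0.982, -0.187, 0.0]
wrist_force: [0.2, -0.2, -0.4]
opening: 1.002
```

Request:
move_arm(moves=[{"gripper":100,"x":0,"y":0,"z":0,"roll":-10},{"gripper":100,"x":0,"y":0,"z":0,"roll":-10},{"gripper":100,"x":0,"y":0,"z":0,"roll":-10},{"gripper":100,"x":0,"y":0,"z":0,"roll":-10.5}])

```text
time_s: 1.27
eef_pos: [0.1791, -0.5464, 0.5442]
eef_rot: [-0.0, 0.986, 0.165, 0.0]
wrist_force: [-0.9, 1.1, -0.6]
opening: 0.999
```

```bash
python3 - <<'E'
from h import *;from bench import ctrl
o=ctrl.get_obs();s=np.load("s.npy");print(o["time_s"],o["eef_pos"],o["q"],delta(o,s,(0,.038,.28)))
E
```

```text
1.275 [ 0.17912383 -0.54635484  0.54424676] [-1.46032635e+00  1.02296628e-01  1.41827510e+00 -7.99661253e-06
  1.62184428e+00 -1.79178778e+00] (array([ 56.77, -42.19,  10.97]), np.float64(0.38))
```

Request:
move_arm(moves=[{"gripper":100,"x":4.25,"y":-3.85,"z":0,"roll":0},{"gripper":100,"x":4.25,"y":-3.85,"z":0,"roll":0},{"gripper":100,"x":4.25,"y":-3.85,"z":0,"roll":0},{"gripper":100,"x":4.25,"y":-3.85,"z":0,"roll":0},{"gripper":100,"x":4.25,"y":-3.85,"z":0,"roll":0}])

```text
time_s: 1.9
eef_pos: [0.3194, -0.2943, 0.5445]
eef_rot: [-0.0, 0.987, 0.162, 0.0]
wrist_force: [0.9, -1.2, -0.5]
opening: 1.001
```

Request:
move_arm(moves=[{"gripper":100,"x":4.25,"y":-3.85,"z":0,"roll":0},{"gripper":100,"x":4.25,"y":-3.85,"z":0,"roll":0},{"gripper":100,"x":4.25,"y":-3.85,"z":0,"roll":0},{"gripper":100,"x":4.25,"y":-3.85,"z":0,"roll":0},{"gripper":100,"x":4.25,"y":-3.85,"z":0,"roll":0}])

```text
time_s: 2.52
eef_pos: [0.4592, -0.0438, 0.5447]
eef_rot: [0.0, 0.987, 0.162, 0.0]
wrist_force: [-1.0, -0.6, 0.2]
opening: 1.001
```

Request:
move_arm(moves=[{"gripper":100,"x":4.25,"y":-3.7,"z":0,"roll":0},{"gripper":50,"x":0,"y":0,"z":0,"roll":0.4},{"gripper":50,"x":0,"y":0,"z":0,"roll":0}])

```text
time_s: 2.9
eef_pos: [0.487, 0.003, 0.5443]
eef_rot: [0.0, 0.987, 0.159, -0.001]
wrist_force: [0.5, 0.2, -0.6]
opening: 0.606
```

```bash
python3 - <<'E'
from h import *;from bench import ctrl;import pickle
o=ctrl.get_obs();s=np.load("s.npy");print(o["time_s"],o["eef_pos"],o["q"],delta(o,s,(0,.038,.28)))
c=ctrl.camera("wrist");pickle.dump((o,c),open("w1.pkl","wb"))
p={k:proj(pt(s,l),c,o)[0] for k,l in dict(knobtop=(0,0,.287),cap=(0,.038,.304),m5=(-.0025,.038,.259),m0=(-.0025,.038,.234)).items()};print(p)
u,v=p["cap"].astype(int);u0=max(0,min(440,u-100));v0=max(0,min(250,v-75));print(u0,v0)
im=cv2.resize(c["img"][v0:v0+150,u0:u0+200,::-1],None,fx=4,fy=4,interpolation=cv2.INTER_CUBIC)
cv2.imwrite("pics/w1.png",np.clip(im*1.3,0,255).astype(np.uint8))
E
```

```text
2.9 [0.48703649 0.00301319 0.54426696] [-2.37938264e-01 -1.03796808e-01  1.62419914e+00 -5.33054279e-04
  1.62220101e+00 -5.57376238e-01] (array([ 9.81, -0.4 , 10.92]), np.float64(-0.31))
{'knobtop': array([443.26103808, 244.11393502]), 'cap': array([458.94940908, 204.14790755]), 'm5': array([432.57712244, 186.29971419]), 'm0': array([422.90594002, 178.67997434])}
358 129
```

View pics/w1.png

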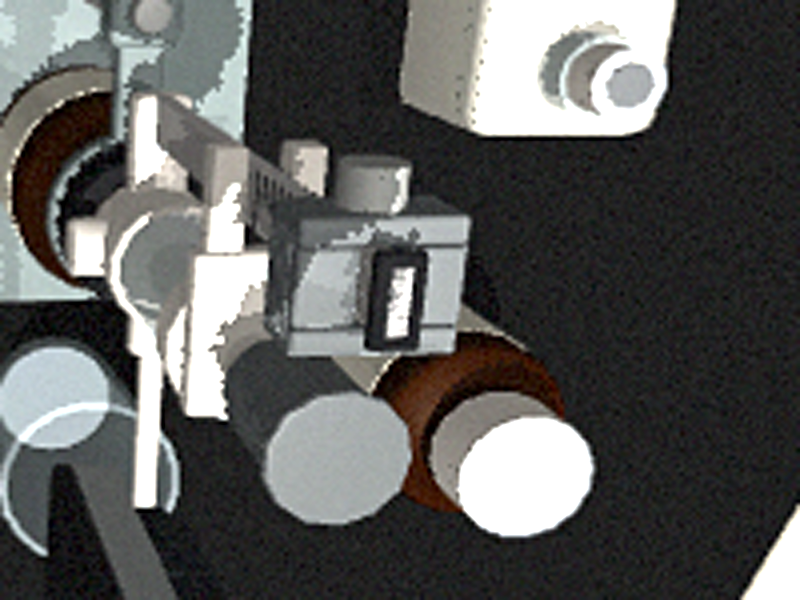

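The dispenser seen from the side lies within 1 px of the fit: flange (442.5,243.5), cap top (458.7,203.5). The stop block's top corners are visible, so I'll refine the pose and stop height with them.

```bash
python3 - <<'E'
from h import *;import pickle
o,c=pickle.load(open("w1.pkl","rb"));s=np.load("s.npy")
q=lambda u,v:np.array([u/4+358,v/4+129])
C=[((-.015,.051),q(300,218)),((.015,.051),q(468,214)),((-.015,.025),q(290,355)),((.015,.025),q(452,352))]
def f(x):
    a=x[:3];r=[proj(pt(a,(0,0,.287)),c,o)[0]-q(338,458),proj(pt(a,(0,.038,.304)),c,o)[0]-q(403,298)]
    r+=[proj(pt(a,(*l,x[3])),c,o)[0]-p for l,p in C];return np.concatenate(r)
r=least_squares(f,[*s,.29],x_scale=.01);print(s,r.x,r.fun.reshape(-1,2).round(2))
np.save("s2.npy",r.x)
print(delta(o,r.x[:3],(0,.038,r.x[3]-.008)))
E
```

```text
[0.59072135 0.00156549 0.32486187] [0.59059356 0.00139831 0.33955974 0.29481792] [[ 0.51  0.75]
 [-0.91  0.82]
 [-0.27 -0.79]
 [ 1.18 -0.57]
 [-0.99 -0.06]
 [ 0.51 -0.01]]
(array([ 9.73, -0.39, 10.23]), np.float64(-1.15))
```

Request:
move_arm(moves=[{"gripper":65,"x":4.85,"y":-0.4,"z":0,"roll":-0.8},{"gripper":65,"x":4.85,"y":0,"z":0,"roll":0},{"gripper":65,"x":0,"y":0,"z":2.5,"roll":0},{"gripper":65,"x":0,"y":0,"z":0,"roll":0}])

```text
time_s: 3.45
eef_pos: [0.5775, 0.0363, 0.5172]
eef_rot: [-0.001, 0.986, 0.164, -0.002]
wrist_force: [-0.0, -0.1, -0.0]
opening: 0.651
```

```bash
python3 - <<'E'
from h import *;from bench import ctrl;import pickle
o=ctrl.get_obs();s=np.load("s2.npy");print(o["time_s"],o["eef_pos"],o["opening"],delta(o,s[:3],(0,.038,.287)))
c=ctrl.camera("wrist");pickle.dump((o,c),open("w2.pkl","wb"))
p={k:proj(pt(s[:3],l),c,o)[0].round(1) for k,l in dict(knobtop=(0,0,.287),cap=(0,.038,.304)).items()};print(p)
im=cv2.resize(c["img"][100:400,120:520,::-1],None,fx=2,fy=2,interpolation=cv2.INTER_CUBIC)
cv2.imwrite("pics/w2.png",np.clip(im*1.3,0,255).astype(np.uint8))
E
```

```text
3.45 [0.57753714 0.03627717 0.51720729] 0.6505024536627555 (array([ 0.18, -0.03,  7.52]), np.float64(-0.53))
{'knobtop': array([317.6, 266.1]), 'cap': array([317.2, 224.1])}
```

View pics/w2.png

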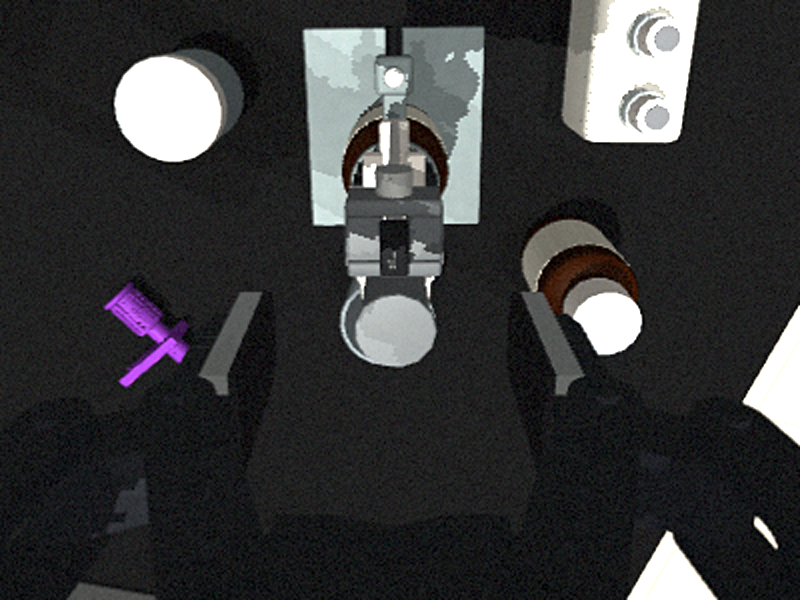

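The view from above shows the stop at (395,233), centred on the rail and between the pads (mid at x≈392). The knob flange is at (395,330), and the alignment is good. I'm descending to the stop.

Request:
move_arm(moves=[{"gripper":65,"x":0.15,"y":0,"z":2.5,"roll":-0.3},{"gripper":65,"x":0,"y":0,"z":3,"roll":0},{"gripper":65,"x":0,"y":0,"z":2,"roll":0},{"gripper":40,"x":0,"y":0,"z":0,"roll":0},{"gripper":38,"x":0,"y":0,"z":0,"roll":0}])

```text
time_s: 4.12
eef_pos: [0.5786, 0.0375, 0.4459]
eef_rot: [0.0, 0.986, 0.168, -0.001]
wrist_force: [-6.0, -1.7, -3.0]
opening: 0.381
```

```bash
python3 - <<'E'
from h import *;from bench import ctrl;import pickle
o=ctrl.get_obs();s=np.load("s2.npy");print(o["time_s"],o["eef_pos"],o["opening"],o["wrist_force"],delta(o,s[:3],(0,.038,.287)))
c=ctrl.camera("wrist");pickle.dump((o,c),open("w3.pkl","wb"))
im=cv2.resize(c["img"][180:330,230:430,::-1],None,fx=4,fy=4,interpolation=cv2.INTER_CUBIC)
cv2.imwrite("pics/w3.png",np.clip(im*1.6,0,255).astype(np.uint8))
E
```

```text
4.125 [0.57860601 0.03745286 0.44588214] 0.3812499658524742 [-5.96763003 -1.73878039 -3.04610592] (array([-0.05, -0.01,  0.39]), np.float64(-0.16))
```

View pics/w3.png

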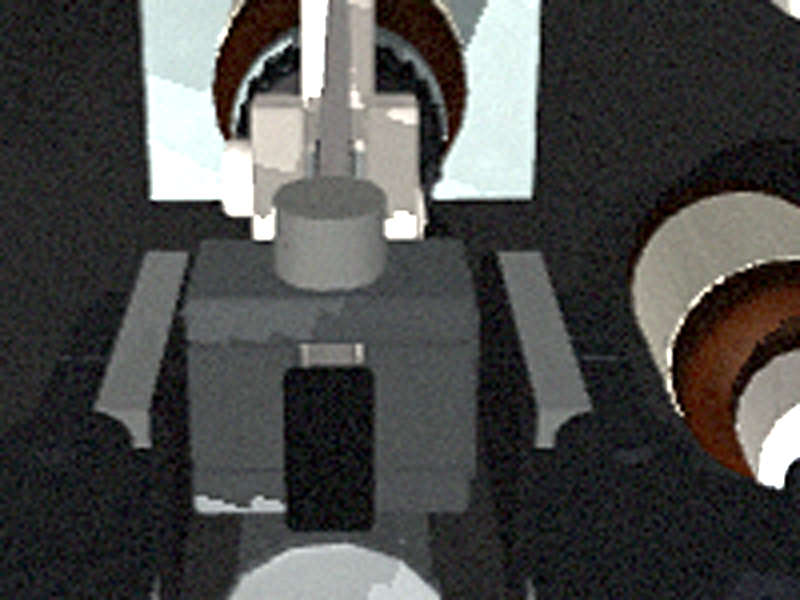

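Opening 32 mm; the pads are centred at x≈342 and the block at ≈331, so the stop is 1.2 mm nearer the left pad, which agrees with the −6 N side force. I'll correct that and grip.

Request:
move_arm(moves=[{"gripper":40,"x":-0.12,"y":0,"z":0.4,"roll":0},{"gripper":40,"x":0,"y":0,"z":0,"roll":0}])

```text
time_s: 4.42
eef_pos: [0.5782, 0.0378, 0.4417]
eef_rot: [0.0, 0.986, 0.168, 0.001]
wrist_force: [-1.5, 0.0, -0.7]
opening: 0.396
```

Request:
move_arm(moves=[{"gripper":30,"x":0,"y":0,"z":0,"roll":0},{"gripper":30,"x":0,"y":0,"z":0,"roll":0}])

```text
time_s: 4.68
eef_pos: [0.5775, 0.0375, 0.4414]
eef_rot: [0.0, 0.986, 0.168, -0.001]
wrist_force: [-7.0, -2.1, 3.7]
opening: 0.339
```

```bash
cat > st.py <<'E'
from h import *;from bench import ctrl
o=ctrl.get_obs();s=np.load("s2.npy")[:3];T=toolT(o)
print(o["time_s"],o["eef_pos"].round(5),"open",round(o["opening"],4),"F tool",(T[:3,:3].T@o["wrist_force"]).round(2),"M tool",(T[:3,:3].T@o["torque"]).round(2),"stop",delta(o,s,(0,.038,.287)),"knob",delta(o,s,(0,0,.266))[0],"z",T[:3,2].round(4))
E
python3 st.py
```

```text
4.675 [0.57746 0.03747 0.44139] open 0.3387 F tool [-7.33 -0.35 -3.65] M tool [-0.01 -1.09 -0.05] stop (array([ 0.07,  0.03, -0.06]), np.float64(-0.11)) knob [0.09 3.83 2.04] z [-0.0021 -0.0013 -1.    ]
```

Request:
move_arm(moves=[{"gripper":30,"x":-0.05,"y":0,"z":0.5,"roll":0},{"gripper":30,"x":0,"y":0,"z":0.5,"roll":0},{"gripper":30,"x":0,"y":0,"z":0.5,"roll":0},{"gripper":30,"x":0,"y":0,"z":0.3,"roll":0},{"gripper":30,"x":0,"y":0,"z":0,"roll":0}])

```text
time_s: 5.3
eef_pos: [0.5772, 0.0374, 0.4236]
eef_rot: [0.0, 0.986, 0.168, -0.001]
wrist_force: [-6.0, -2.3, 3.9]
opening: 0.337
```

```bash
python3 st.py
```

```text
5.3 [0.57723 0.03743 0.42364] open 0.3373 F tool [-6.41  0.18 -3.86] M tool [ 0.03 -0.88 -0.08] stop (array([ 0.08,  0.03, -1.84]), np.float64(-0.1)) knob [0.08 3.83 0.27] z [-9.e-04 -1.e-03 -1.e+00]
```

Request:
move_arm(moves=[{"gripper":60,"x":0,"y":0,"z":0,"roll":0},{"gripper":65,"x":0,"y":0,"z":0,"roll":0},{"gripper":65,"x":0,"y":0,"z":-4,"roll":0},{"gripper":65,"x":0,"y":0,"z":-4,"roll":0},{"gripper":65,"x":-6,"y":0,"z":0,"roll":0}])

```text
time_s: 5.92
eef_pos: [0.5231, 0.0177, 0.5065]
eef_rot: [0.001, 0.986, 0.169, 0.004]
wrist_force: [-0.6, -1.2, 0.9]
opening: 0.649
```

Request:
move_arm(moves=[{"gripper":65,"x":-6,"y":0,"z":0,"roll":0},{"gripper":65,"x":0,"y":0,"z":5,"roll":0},{"gripper":65,"x":0,"y":0,"z":0,"roll":0}])

```text
time_s: 6.3
eef_pos: [0.4631, -0.0019, 0.4503]
eef_rot: [-0.001, 0.986, 0.168, -0.002]
wrist_force: [-0.4, 0.2, 0.8]
opening: 0.651
```

```bash
python3 st.py; python3 - <<'E'
from h import *;from bench import ctrl;import pickle
o=ctrl.get_obs();s=np.load("s2.npy")[:3]
c=ctrl.camera("wrist");pickle.dump((o,c),open("w4.pkl","wb"))
P=[proj(pt(s,(-.0025,y,.259)),c,o)[0].round(1) for y in(.031,.045)];print(P)
u,v=P[0].astype(int);u0=min(520,u-60);v0=max(0,min(310,v-45));print(u0,v0)
im=cv2.resize(c["img"][v0:v0+90,u0:u0+120,::-1],None,fx=6.6666,fy=6.66666,interpolation=cv2.INTER_CUBIC)
cv2.imwrite("pics/w4.png",np.clip(im*1.6,0,255).astype(np.uint8))
E
```

```text
6.3 [ 0.46306 -0.00191  0.45033] open 0.6512 F tool [-0.33 -0.29 -0.8 ] M tool [ 0.   -0.   -0.02] stop (array([12.2 ,  0.16,  0.78]), np.float64(-0.14)) knob [12.22  3.96  2.87] z [-0.005   0.0016 -1.    ]
[array([533.8, 255.4]), array([539. , 231.7])]
473 210
```

View pics/w4.png

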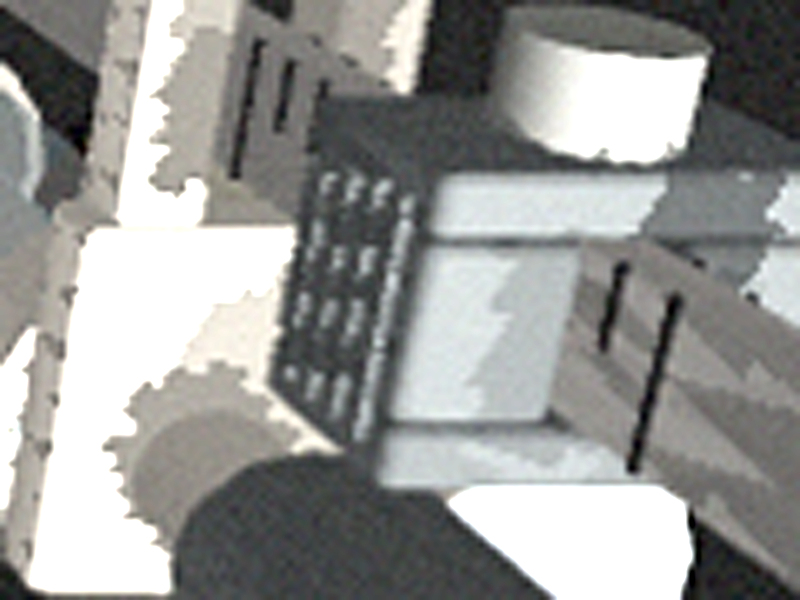

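The stop is released. Visible on the rail are the 10 mL line at (655,385), the 9 mL half line at (613,305) and the 0 line at (248,108). The stop's lower −x edge runs (318,103)–(273,385). I'll fit the stop height from these.

```bash
python3 - <<'E'
from h import *;import pickle
o,c=pickle.load(open("w4.pkl","rb"));s=np.load("s2.npy")[:3]
q=lambda u,v:np.array([u/6.6667+473-.5+.075,v/6.6667+210-.5+.075])
L=[((-.0025,.045,.234),q(258,42)),((-.0025,.031,.234),q(237,175)),((-.0025,.045,.284),q(677,297)),((-.0025,.031,.284),q(633,468))]
B=[((-.015,.051,0),q(318,103)),((-.015,.025,0),q(273,385)),((-.015,.025,.016),q(373,487)),((-.015,.051,.016),q(437,165))]
def f(x,parts=False):
    P=lambda l,h=0:proj(pt(x[:3],(l[0],l[1],l[2]+h))+[0,0,x[3]],c,o)[0]
    return np.concatenate([P(l)-p for l,p in L]+[P(l,.234+x[4])-p for l,p in B])
for w in (slice(None),slice(0,12)):
    r=least_squares(lambda x:np.r_[f(x)[w],(x[:2]-s[:2])/.003,(x[2]-s[2])/.02,x[3]/.003],[*s,0,.025],x_scale=.01)
    print(r.x.round(5),f(r.x).reshape(-1,2).round(2).tolist())
# mL position of 5 line on rail, check direct crossings
E
```

```text
[ 0.59258  0.00117  0.35206 -0.00183  0.02704] [[0.82, -0.29], [0.28, 0.77], [-0.3, -0.63], [-0.16, 0.19], [-0.81, -1.78], [-2.14, -0.2], [1.01, 0.5], [1.16, 1.4]]
[ 0.59196  0.00132  0.3526  -0.00114  0.02838] [[0.65, -0.43], [0.1, 0.71], [-0.23, -0.63], [-0.1, 0.32], [0.54, -0.94], [-0.92, 1.11], [2.58, 2.13], [2.9, 2.49]]
```

```bash
python3 - <<'E'
from h import *;import pickle
o,c=pickle.load(open("w4.pkl","rb"));s=np.load("s2.npy")[:3]
q=lambda u,v:np.array([u/6.6667+473-.5+.075,v/6.6667+210-.5+.075])
L=[((-.0025,.045,.234),q(258,42)),((-.0025,.031,.234),q(237,175)),((-.0025,.045,.284),q(677,297)),((-.0025,.031,.284),q(633,468)),((-.0025,.045,.279),q(623,265)),((-.0025,.038,.279),q(606,347))]
P=lambda x,l:proj(pt(x[:3],l)+[0,0,x[3]],c,o)
f=lambda x:np.concatenate([P(x,l)[0]-p for l,p in L])
r=least_squares(lambda x:np.r_[f(x),(x[:2]-s[:2])/.003,(x[2]-s[2])/.02,x[3]/.003],[*s,0],x_scale=.01)
x=r.x;print(x.round(5),f(x).reshape(-1,2).round(2).tolist());np.save("xw4.npy",x)
g=c["img"].astype(np.float32)[:,:,::-1]
def rect(X,ys,zs):
    Y,Z=np.meshgrid(ys,zs);uv=P(x,np.c_[np.full(Y.size,X),Y.ravel(),Z.ravel()]).astype(np.float32)
    return cv2.remap(g,uv[:,0].reshape(Y.shape),uv[:,1].reshape(Y.shape),cv2.INTER_CUBIC)
zs=np.arange(.292,.228,-.00015)
A=rect(-.0025,np.arange(.026,.052,.00015),zs);B=rect(-.015,np.arange(.020,.056,.00015),zs)
im=np.hstack([A,np.zeros((len(zs),6,3)),B])
im=np.clip(im*1.6,0,255).astype(np.uint8)
for k in range(11):
    i=int((.292-.234-.005*k)/.00015)
    if 0<=i<len(zs): im[i,::8]=(0,0,255) if k%5==0 else (0,255,0)
cv2.imwrite("pics/rect.png",cv2.resize(im,None,fx=1.38,fy=1.38));print(im.shape)
E
```

```text
[ 5.9097e-01  1.3200e-03  3.4454e-01 -3.2000e-04] [[0.59, -0.5], [-0.16, 0.73], [0.06, -0.49], [-0.11, 0.6], [0.18, -0.59], [-0.49, 0.32]]
(427, 421, 3)
```

View pics/rect.png

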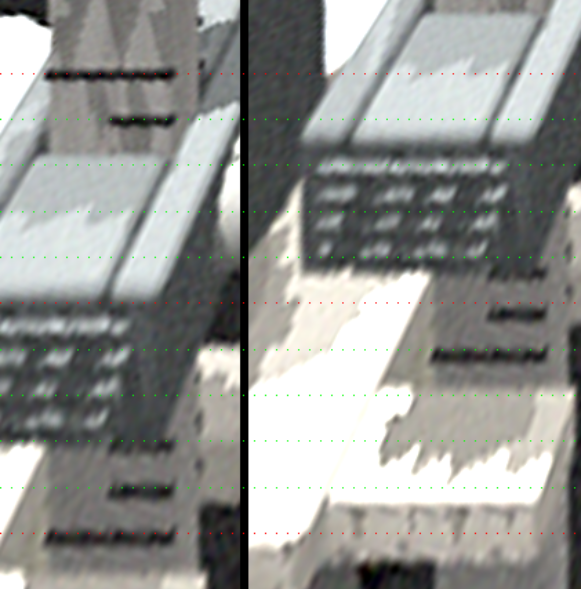

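The rectified scale puts the stop's top/rail junction at about 41.2 mm above the 0 line, so its lower face is at about 25.2–25.6 mm, on the 5 mL line. The draw length to contact will check this independently. Now going to the knob.

Request:
move_arm(moves=[{"gripper":65,"x":0,"y":0,"z":-6,"roll":0},{"gripper":65,"x":5.05,"y":2,"z":0,"roll":0},{"gripper":65,"x":5.05,"y":2,"z":0,"roll":0},{"gripper":65,"x":2.05,"y":0,"z":0,"roll":-0.1},{"gripper":65,"x":0,"y":0,"z":0,"roll":0}])

```text
time_s: 6.98
eef_pos: [0.5941, 0.0009, 0.5133]
eef_rot: [-0.0, 0.986, 0.17, 0.0]
wrist_force: [0.5, -1.3, 0.0]
opening: 0.646
```

```bash
python3 st.py
```

```text
6.975 [0.59406 0.00088 0.51326] open 0.646 F tool [ 0.07  1.41 -0.05] M tool [ 0.01 -0.    0.05] stop (array([-0.31, -3.96,  7.13]), np.float64(0.07)) knob [-0.31 -0.16  9.23] z [ 2.e-04  1.e-04 -1.e+00]
```

Request:
move_arm(moves=[{"gripper":60,"x":-0.35,"y":-0.15,"z":0,"roll":0},{"gripper":60,"x":0,"y":0,"z":2,"roll":0},{"gripper":60,"x":0,"y":0,"z":2,"roll":0},{"gripper":60,"x":0,"y":0,"z":0,"roll":0},{"gripper":60,"x":0,"y":0,"z":0,"roll":0}])

```text
time_s: 7.6
eef_pos: [0.5882, 0.0006, 0.4742]
eef_rot: [0.0, 0.986, 0.169, 0.001]
wrist_force: [0.8, 0.2, 0.7]
opening: 0.597
```

```bash
python3 st.py; python3 - <<'E'
from h import *;from bench import ctrl;import pickle
o=ctrl.get_obs();s=np.load("s2.npy")[:3]
c=ctrl.camera("wrist");pickle.dump((o,c),open("w5.pkl","wb"))
print(proj(pt(s,(0,0,.287)),c,o)[0])
im=cv2.resize(c["img"][140:365,165:465,::-1],None,fx=2.6667,fy=2.66667,interpolation=cv2.INTER_CUBIC)
cv2.imwrite("pics/w5.png",np.clip(im*1.6,0,255).astype(np.uint8))
E
```

```text
7.6 [0.5882  0.00065 0.47424] open 0.5972 F tool [ 0.86  0.08 -0.65] M tool [0.03 0.   0.01] stop (array([ 0.22, -3.81,  3.22]), np.float64(-0.01)) knob [ 0.22 -0.01  5.32] z [ 1.8e-03 -4.0e-04 -1.0e+00]
[318.50437641 243.19982669]
```

View pics/w5.png

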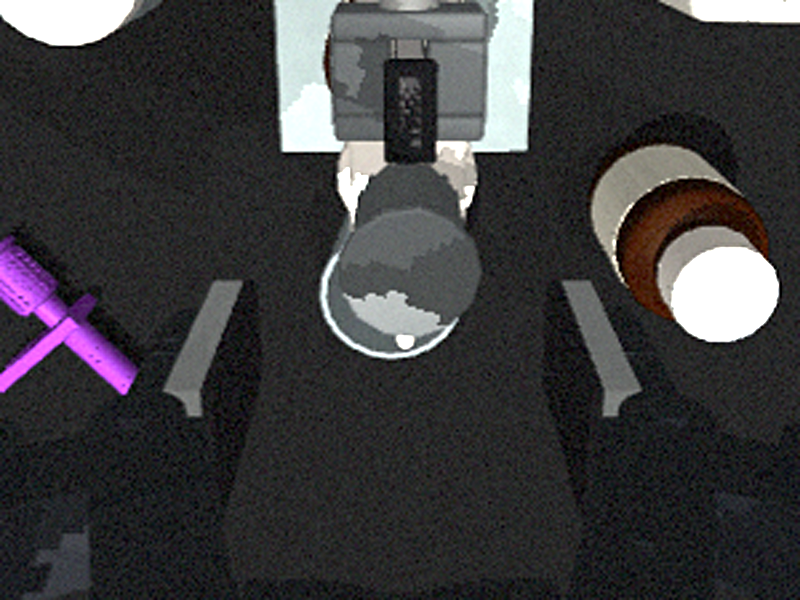

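The knob flange is centred at (410,272), with the pads' mid at x≈402, so it needs about +1.2 mm. I'll shift and descend slowly.

Request:
move_arm(moves=[{"gripper":60,"x":0.12,"y":0,"z":1.5,"roll":0},{"gripper":60,"x":0,"y":0,"z":1.5,"roll":0},{"gripper":60,"x":0,"y":0,"z":1.5,"roll":0},{"gripper":50,"x":0,"y":0,"z":0.7,"roll":0},{"gripper":40,"x":0,"y":0,"z":0,"roll":0}])

```text
time_s: 8.28
eef_pos: [0.5895, 0.0011, 0.4197]
eef_rot: [-0.0, 0.986, 0.169, -0.001]
wrist_force: [-1.5, 0.6, 0.4]
opening: 0.398
```

Request:
move_arm(moves=[{"gripper":34,"x":0,"y":0,"z":0,"roll":0},{"gripper":34,"x":0,"y":0,"z":0,"roll":0}])

```text
time_s: 8.52
eef_pos: [0.5898, 0.0011, 0.4214]
eef_rot: [0.0, 0.986, 0.169, 0.001]
wrist_force: [0.1, -0.7, -0.7]
opening: 0.336
```

```bash
python3 st.py
```

```text
8.525 [0.58976 0.00108 0.42138] open 0.3361 F tool [-0.16  0.69  0.69] M tool [-0.   -0.03 -0.03] stop (array([ 0.08, -3.81, -2.06]), np.float64(-0.0)) knob [ 0.07 -0.01  0.04] z [ 1.1e-03 -2.0e-04 -1.0e+00]
```

Request:
move_arm(moves=[{"gripper":15,"x":0,"y":0,"z":0,"roll":0},{"gripper":15,"x":0,"y":0,"z":0,"roll":0},{"gripper":15,"x":0,"y":0,"z":0,"roll":0}])

```text
time_s: 8.9
eef_pos: [0.5898, 0.0011, 0.4216]
eef_rot: [0.0, 0.986, 0.169, 0.001]
wrist_force: [-1.2, 0.2, 5.5]
opening: 0.301
```

```bash
python3 st.py
```

```text
8.9 [0.58975 0.00106 0.42161] open 0.3015 F tool [-1.05 -0.62 -5.49] M tool [ 0.12 -0.13 -0.01] stop (array([ 0.07, -3.81, -2.04]), np.float64(-0.0)) knob [ 0.07 -0.02  0.06] z [ 1.5e-03 -3.0e-04 -1.0e+00]
```

Request:
move_arm(moves=[{"gripper":15,"x":0,"y":0,"z":-0.3,"roll":0},{"gripper":15,"x":0,"y":0,"z":-0.4,"roll":0},{"gripper":15,"x":0,"y":0,"z":-0.3,"roll":0},{"gripper":15,"x":0,"y":0,"z":0,"roll":0}])

```text
time_s: 9.4
eef_pos: [0.5896, 0.0011, 0.4308]
eef_rot: [0.0, 0.986, 0.169, 0.0]
wrist_force: [-0.4, -0.3, -0.9]
opening: 0.3
```

```bash
python3 st.py
```

```text
9.4 [0.58961 0.0011  0.43083] open 0.2998 F tool [-0.52  0.17  0.88] M tool [-0.03 -0.06 -0.06] stop (array([ 0.1 , -3.8 , -1.12]), np.float64(-0.0)) knob [0.1  0.   0.98] z [ 0.e+00 -1.e-04 -1.e+00]
```

Request:
move_arm(moves=[{"gripper":15,"x":0,"y":0,"z":-0.4,"roll":0},{"gripper":15,"x":0,"y":0,"z":-0.4,"roll":0},{"gripper":15,"x":0,"y":0,"z":-0.4,"roll":0},{"gripper":15,"x":0,"y":0,"z":0,"roll":0},{"gripper":15,"x":0,"y":0,"z":0,"roll":0}])

```text
time_s: 10.02
eef_pos: [0.5896, 0.0011, 0.4426]
eef_rot: [-0.0, 0.986, 0.169, -0.0]
wrist_force: [0.2, -0.2, -0.7]
opening: 0.299
```

```bash
python3 st.py
```

```text
10.025 [0.58956 0.0011  0.44263] open 0.2992 F tool [0.14 0.3  0.68] M tool [-0.01  0.01 -0.04] stop (array([ 0.11, -3.79,  0.06]), np.float64(-0.01)) knob [0.11 0.01 2.16] z [-1.e-04  0.e+00 -1.e+00]
```

Request:
move_arm(moves=[{"gripper":15,"x":0,"y":0,"z":-0.1,"roll":0},{"gripper":15,"x":0,"y":0,"z":0,"roll":0}])

```text
time_s: 10.28
eef_pos: [0.5896, 0.0011, 0.4437]
eef_rot: [-0.0, 0.986, 0.169, -0.0]
wrist_force: [0.1, -0.4, -0.8]
opening: 0.298
```

```bash
python3 st.py
```

```text
10.275 [0.58962 0.00108 0.44368] open 0.2979 F tool [-0.05  0.4   0.79] M tool [-0.02 -0.01  0.01] stop (array([ 0.1 , -3.8 ,  0.17]), np.float64(-0.0)) knob [0.1  0.   2.27] z [-0.  0. -1.]
```

Request:
move_arm(moves=[{"gripper":15,"x":0,"y":0,"z":-0.1,"roll":0},{"gripper":15,"x":0,"y":0,"z":0,"roll":0},{"gripper":15,"x":0,"y":0,"z":0,"roll":0}])

```text
time_s: 10.65
eef_pos: [0.5896, 0.0011, 0.4447]
eef_rot: [0.0, 0.986, 0.169, -0.0]
wrist_force: [-0.6, 1.1, -1.2]
opening: 0.306
```

Request:
move_arm(moves=[{"gripper":15,"x":0,"y":0,"z":-0.05,"roll":0},{"gripper":15,"x":0,"y":0,"z":0,"roll":0},{"gripper":15,"x":0,"y":0,"z":0,"roll":0}])

```text
time_s: 11.02
eef_pos: [0.5896, 0.0011, 0.4452]
eef_rot: [0.0, 0.986, 0.169, 0.0]
wrist_force: [0.6, -0.7, -1.9]
opening: 0.299
```

```bash
python3 st.py
```

```text
11.025 [0.5896  0.0011  0.44522] open 0.299 F tool [0.3  0.84 1.87] M tool [-0.04 -0.03 -0.01] stop (array([ 0.1 , -3.8 ,  0.32]), np.float64(-0.0)) knob [0.1  0.   2.42] z [ 1.e-04  0.e+00 -1.e+00]
```

Request:
move_arm(moves=[{"gripper":15,"x":0,"y":0,"z":-0.05,"roll":0},{"gripper":15,"x":0,"y":0,"z":0,"roll":0}])

```text
time_s: 11.28
eef_pos: [0.5896, 0.0011, 0.4458]
eef_rot: [0.0, 0.986, 0.169, 0.0]
wrist_force: [0.5, 0.0, -1.5]
opening: 0.301
```

```bash
python3 st.py; python3 - <<'E'
from bench import ctrl
import numpy as np
F=[]
for k in range(4): F.append(ctrl.get_obs()["wrist_force"])
print(np.array(F).round(2))
E
```

```text
11.275 [0.58961 0.00111 0.44575] open 0.3011 F tool [0.44 0.14 1.55] M tool [-0.03 -0.07 -0.04] stop (array([ 0.1 , -3.79,  0.38]), np.float64(-0.0)) knob [0.1  0.01 2.48] z [ 1.e-04  0.e+00 -1.e+00]
[[ 0.46  0.02 -1.55]
 [ 0.46  0.02 -1.55]
 [ 0.46  0.02 -1.55]
 [ 0.46  0.02 -1.55]]
```

Lift is 24.1 mm with no contact yet (only the weight). Continuing in half-millimetre steps.

Request:
move_arm(moves=[{"gripper":15,"x":0,"y":0,"z":-0.05,"roll":0},{"gripper":15,"x":0,"y":0,"z":0,"roll":0}])

```text
time_s: 11.52
eef_pos: [0.5896, 0.0011, 0.4462]
eef_rot: [0.0, 0.986, 0.169, 0.0]
wrist_force: [0.5, 0.5, -0.8]
opening: 0.303
```

Request:
move_arm(moves=[{"gripper":15,"x":0,"y":0,"z":-0.05,"roll":0},{"gripper":15,"x":0,"y":0,"z":0,"roll":0}])

```text
time_s: 11.78
eef_pos: [0.5896, 0.0011, 0.4468]
eef_rot: [0.0, 0.986, 0.169, 0.0]
wrist_force: [-1.4, 0.1, -1.4]
opening: 0.301
```

Request:
move_arm(moves=[{"gripper":15,"x":0,"y":0,"z":-0.03,"roll":0},{"gripper":15,"x":0,"y":0,"z":0,"roll":0}])

```text
time_s: 12.02
eef_pos: [0.5896, 0.0011, 0.447]
eef_rot: [0.0, 0.986, 0.169, 0.0]
wrist_force: [-0.1, -0.3, -1.3]
opening: 0.302
```

```bash
python3 st.py; python3 - <<'E'
from h import *;from bench import ctrl;import pickle
o=ctrl.get_obs();c=ctrl.camera("wrist");sc=ctrl.camera("scene");pickle.dump((o,c,sc),open("w6.pkl","wb"))
a=cv2.resize(c["img"][120:270,240:390,::-1],(400,400),interpolation=cv2.INTER_CUBIC)
b=cv2.resize(sc["img"][130:210,260:340,::-1],(400,400),interpolation=cv2.INTER_CUBIC)
cv2.imwrite("pics/w6.png",np.clip(np.hstack([a,b])*1.6,0,255).astype(np.uint8))
E
```

```text
12.025 [0.58961 0.00109 0.44704] open 0.3022 F tool [-0.2   0.23  1.28] M tool [ 0.   -0.02  0.  ] stop (array([ 0.1, -3.8,  0.5]), np.float64(-0.01)) knob [0.1 0.  2.6] z [ 1.e-04 -0.e+00 -1.e+00]
```

View pics/w6.png

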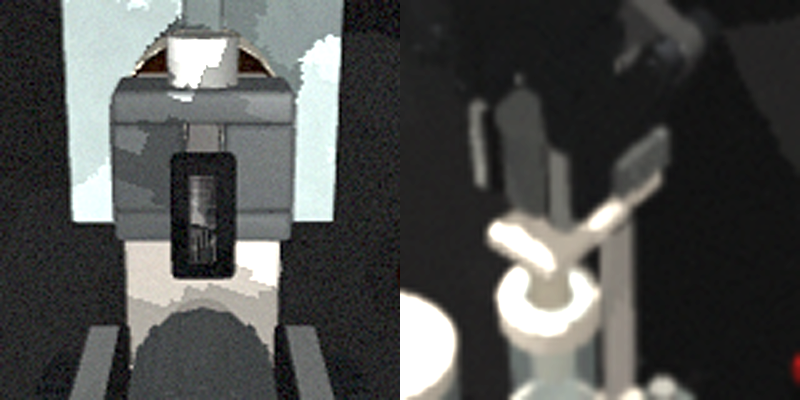

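The scene view (right half) shows the piston drawn up, with the crosshead right under the stop at (640,190). Lift is 25.4 mm and the force is still only the weight, so I'll feel for the contact.

Request:
move_arm(moves=[{"gripper":15,"x":0,"y":0,"z":-0.03,"roll":0},{"gripper":15,"x":0,"y":0,"z":0,"roll":0}])

```text
time_s: 12.38
eef_pos: [0.5896, 0.0011, 0.4473]
eef_rot: [0.0, 0.986, 0.169, 0.0]
wrist_force: [0.2, 0.2, -0.3]
opening: 0.304
```

Request:
move_arm(moves=[{"gripper":15,"x":0,"y":0,"z":-0.03,"roll":0},{"gripper":15,"x":0,"y":0,"z":0,"roll":0}])

```text
time_s: 12.62
eef_pos: [0.5896, 0.0011, 0.4476]
eef_rot: [-0.0, 0.986, 0.169, 0.0]
wrist_force: [0.5, 0.6, -0.5]
opening: 0.3
```

Request:
move_arm(moves=[{"gripper":15,"x":0,"y":0,"z":-0.04,"roll":0},{"gripper":15,"x":0,"y":0,"z":0,"roll":0}])

```text
time_s: 12.88
eef_pos: [0.5896, 0.0011, 0.448]
eef_rot: [-0.0, 0.986, 0.169, 0.0]
wrist_force: [-0.7, 0.3, -0.7]
opening: 0.304
```

Request:
move_arm(moves=[{"gripper":15,"x":0,"y":0,"z":-0.04,"roll":0},{"gripper":15,"x":0,"y":0,"z":0,"roll":0}])

```text
time_s: 13.12
eef_pos: [0.5896, 0.0011, 0.4484]
eef_rot: [-0.0, 0.986, 0.169, 0.0]
wrist_force: [0.2, -0.7, -1.4]
opening: 0.302
```

```bash
python3 st.py
```

```text
13.125 [0.58961 0.0011  0.44845] open 0.3019 F tool [-0.05  0.67  1.38] M tool [ 0.06  0.01 -0.01] stop (array([ 0.1 , -3.8 ,  0.64]), np.float64(-0.01)) knob [0.1  0.   2.74] z [ 1.e-04  0.e+00 -1.e+00]
```

Request:
move_arm(moves=[{"gripper":15,"x":0,"y":0,"z":-0.04,"roll":0},{"gripper":15,"x":0,"y":0,"z":0,"roll":0}])

```text
time_s: 13.38
eef_pos: [0.5896, 0.0011, 0.4488]
eef_rot: [0.0, 0.986, 0.169, 0.0]
wrist_force: [0.5, -0.6, -1.2]
opening: 0.299
```

Request:
move_arm(moves=[{"gripper":15,"x":0,"y":0,"z":-0.04,"roll":0},{"gripper":15,"x":0,"y":0,"z":0,"roll":0}])

```text
time_s: 13.62
eef_pos: [0.5896, 0.0011, 0.4492]
eef_rot: [-0.0, 0.986, 0.169, -0.0]
wrist_force: [-0.5, -0.8, -1.8]
opening: 0.299
```

```bash
python3 st.py
```

```text
13.625 [0.58959 0.00109 0.44917] open 0.2991 F tool [-0.71  0.57  1.84] M tool [-0.04 -0.05  0.05] stop (array([ 0.11, -3.79,  0.72]), np.float64(-0.01)) knob [0.11 0.01 2.82] z [-1.e-04  0.e+00 -1.e+00]
```

Request:
move_arm(moves=[{"gripper":15,"x":0,"y":0,"z":-0.04,"roll":0},{"gripper":15,"x":0,"y":0,"z":0,"roll":0}])

```text
time_s: 13.88
eef_pos: [0.5896, 0.0012, 0.4493]
eef_rot: [-0.0, 0.986, 0.169, -0.0]
wrist_force: [0.5, 0.7, -2.5]
opening: 0.301
```

Request:
move_arm(moves=[{"gripper":15,"x":0,"y":0,"z":-0.04,"roll":0},{"gripper":15,"x":0,"y":0,"z":0,"roll":0}])

```text
time_s: 14.12
eef_pos: [0.5896, 0.0012, 0.4494]
eef_rot: [-0.0, 0.986, 0.169, -0.0]
wrist_force: [1.4, 1.1, -6.2]
opening: 0.303
```

```bash
python3 st.py; python3 - <<'E'
from h import *;from bench import ctrl;import pickle
o,d=pickle.load(open("d0.pkl","rb"));sc=ctrl.camera("scene");s=np.load("xw4.npy")[:3]
pickle.dump(sc,open("s7.pkl","wb"))
# predicted scene px of key heights at rail (visible +x, +y? side)
for z in(.234,.259,.2615,.275,.279):print(z,proj(pt(s,(.015,.038,z)),sc)[0].round(1))
a=sc["img"][140:190,270:330,::-1];b=d["scene"]["img"][140:190,270:330,::-1]
cv2.imwrite("pics/s7.png",np.clip(np.hstack([cv2.resize(k,(400,333),interpolation=cv2.INTER_CUBIC) for k in(b,a)])*1.8,0,255).astype(np.uint8))
E
```

```text
14.125 [0.58956 0.00118 0.44942] open 0.3031 F tool [ 1.73 -0.56  6.24] M tool [ 0.04  0.25 -0.01] stop (array([ 0.11, -3.78,  0.74]), np.float64(-0.0)) knob [0.11 0.02 2.84] z [-7.e-04  4.e-04 -1.e+00]
0.234 [309.  177.7]
0.259 [308.9 167.4]
0.2615 [308.9 166.4]
0.275 [308.9 160.6]
0.279 [308.9 158.8]
```

View pics/s7.png

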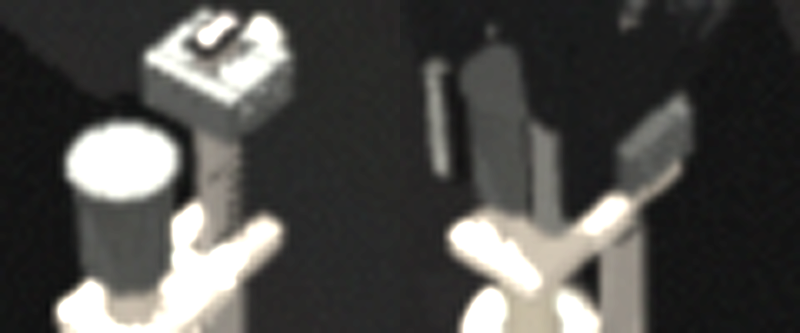

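Contact came at 27.7 mm of lift (force rose from 1 to 6 N, TCP stopped at z=0.4494). The draw check therefore disagrees with my junction reading: the hole has clearance, and the block-edge fits had said 27–28.5. The stop is about 2.7 mm too high. To mend it I'll return the piston home, release, lower the stop by 2.7 mm, and draw again.

Request:
move_arm(moves=[{"gripper":15,"x":0,"y":0,"z":0.7,"roll":0},{"gripper":15,"x":0,"y":0,"z":0.7,"roll":0},{"gripper":15,"x":0,"y":0,"z":0.7,"roll":0},{"gripper":15,"x":0,"y":0,"z":0.5,"roll":0},{"gripper":15,"x":0,"y":0,"z":0,"roll":0}])

```text
time_s: 14.8
eef_pos: [0.5895, 0.0011, 0.4235]
eef_rot: [-0.0, 0.986, 0.169, -0.0]
wrist_force: [1.0, -0.3, -0.4]
opening: 0.302
```

```bash
python3 st.py
```

```text
14.8 [0.58955 0.00108 0.42345] open 0.3021 F tool [0.82 0.58 0.36] M tool [-0.01 -0.   -0.02] stop (array([ 0.12, -3.79, -1.85]), np.float64(-0.01)) knob [0.12 0.01 0.25] z [-7.e-04  2.e-04 -1.e+00]
```

Request:
move_arm(moves=[{"gripper":15,"x":0,"y":0,"z":0.1,"roll":0},{"gripper":15,"x":0,"y":0,"z":0,"roll":0}])

```text
time_s: 15.05
eef_pos: [0.5896, 0.0011, 0.4232]
eef_rot: [0.0, 0.986, 0.169, 0.0]
wrist_force: [-0.6, -0.1, -1.4]
opening: 0.302
```

Request:
move_arm(moves=[{"gripper":15,"x":0,"y":0,"z":0.05,"roll":0},{"gripper":15,"x":0,"y":0,"z":0,"roll":0}])

```text
time_s: 15.3
eef_pos: [0.5896, 0.0011, 0.4225]
eef_rot: [-0.0, 0.986, 0.169, 0.0]
wrist_force: [-0.0, -0.9, -1.1]
opening: 0.3
```

Request:
move_arm(moves=[{"gripper":15,"x":0,"y":0,"z":0.04,"roll":0},{"gripper":15,"x":0,"y":0,"z":0,"roll":0}])

```text
time_s: 15.55
eef_pos: [0.5896, 0.0011, 0.4221]
eef_rot: [-0.0, 0.986, 0.169, -0.0]
wrist_force: [0.9, -0.7, -1.8]
opening: 0.304
```

Request:
move_arm(moves=[{"gripper":15,"x":0,"y":0,"z":0.04,"roll":0},{"gripper":15,"x":0,"y":0,"z":0,"roll":0}])

```text
time_s: 15.8
eef_pos: [0.5896, 0.0011, 0.4217]
eef_rot: [0.0, 0.986, 0.169, 0.0]
wrist_force: [-0.1, -0.0, 0.0]
opening: 0.304
```

Request:
move_arm(moves=[{"gripper":15,"x":0,"y":0,"z":0.04,"roll":0},{"gripper":15,"x":0,"y":0,"z":0,"roll":0}])

```text
time_s: 16.05
eef_pos: [0.5897, 0.001, 0.4216]
eef_rot: [0.0, 0.986, 0.169, 0.0]
wrist_force: [0.2, -0.4, 1.4]
opening: 0.303
```

Piston is home at TCP z=0.4217 with no slip, so the stop was at 27.6 mm. Next: release the knob, slide along y to the stop with the open fingers astride it, and regrip.

Request:
move_arm(moves=[{"gripper":60,"x":0,"y":0,"z":0,"roll":0},{"gripper":60,"x":0,"y":0,"z":0,"roll":0},{"gripper":60,"x":0,"y":-1.9,"z":-0.2,"roll":0},{"gripper":60,"x":0,"y":-1.9,"z":0,"roll":0},{"gripper":60,"x":0,"y":0,"z":0,"roll":0}])

```text
time_s: 16.68
eef_pos: [0.5763, 0.039, 0.4235]
eef_rot: [-0.0, 0.985, 0.17, 0.0]
wrist_force: [-0.7, 0.2, 1.1]
opening: 0.599
```

```bash
python3 st.py
```

```text
16.675 [0.57626 0.03897 0.42345] open 0.5992 F tool [-0.56 -0.45 -1.11] M tool [-0.01  0.06 -0.  ] stop (array([ 0.1 ,  0.22, -1.85]), np.float64(0.15)) knob [0.09 4.02 0.24] z [ 0.e+00  3.e-04 -1.e+00]
```

Request:
move_arm(moves=[{"gripper":42,"x":0,"y":0,"z":0,"roll":0},{"gripper":42,"x":0,"y":0,"z":0,"roll":0},{"gripper":28,"x":0,"y":0,"z":0,"roll":0},{"gripper":28,"x":0,"y":0,"z":0,"roll":0},{"gripper":28,"x":0,"y":0,"z":0,"roll":0}])

```text
time_s: 17.3
eef_pos: [0.5771, 0.0367, 0.4234]
eef_rot: [0.0, 0.986, 0.169, 0.0]
wrist_force: [1.2, -1.1, -0.3]
opening: 0.338
```

```bash
python3 st.py
```

```text
17.3 [0.57712 0.03667 0.42337] open 0.3381 F tool [0.76 1.41 0.27] M tool [-0.12  0.19  0.  ] stop (array([ 0.09, -0.03, -1.86]), np.float64(-0.02)) knob [0.09 3.77 0.24] z [ 6.e-04 -2.e-04 -1.e+00]
```

Request:
move_arm(moves=[{"gripper":28,"x":0,"y":0,"z":0.13,"roll":0},{"gripper":28,"x":0,"y":0,"z":0.13,"roll":0},{"gripper":28,"x":0,"y":0,"z":0,"roll":0}])

```text
time_s: 17.68
eef_pos: [0.5771, 0.0367, 0.4218]
eef_rot: [0.0, 0.986, 0.169, 0.001]
wrist_force: [-0.8, -0.5, 5.7]
opening: 0.339
```

```bash
python3 st.py
```

```text
17.675 [0.57706 0.03673 0.4218 ] open 0.3394 F tool [-0.88  0.23 -5.66] M tool [-0.06 -0.18 -0.  ] stop (array([ 0.09, -0.03, -2.02]), np.float64(-0.01)) knob [0.08 3.77 0.08] z [ 1.2e-03 -6.0e-04 -1.0e+00]
```

Request:
move_arm(moves=[{"gripper":28,"x":0,"y":0,"z":0.1,"roll":0},{"gripper":28,"x":0,"y":0,"z":0,"roll":0},{"gripper":28,"x":0,"y":0,"z":0,"roll":0}])

```text
time_s: 18.05
eef_pos: [0.577, 0.0368, 0.4209]
eef_rot: [0.0, 0.986, 0.169, 0.001]
wrist_force: [-1.4, -0.9, 5.1]
opening: 0.341
```

```bash
python3 st.py
```

```text
18.05 [0.57704 0.03675 0.42087] open 0.3406 F tool [-1.65  0.42 -5.1 ] M tool [-0.04 -0.16 -0.07] stop (array([ 0.09, -0.03, -2.11]), np.float64(-0.01)) knob [ 0.09  3.77 -0.01] z [ 1.2e-03 -6.0e-04 -1.0e+00]
```

Request:
move_arm(moves=[{"gripper":60,"x":0,"y":0,"z":0,"roll":0},{"gripper":60,"x":0,"y":0,"z":0,"roll":0},{"gripper":60,"x":0,"y":1.9,"z":-0.15,"roll":0},{"gripper":60,"x":0,"y":1.9,"z":0,"roll":0},{"gripper":60,"x":0,"y":0,"z":0,"roll":0}])

```text
time_s: 18.68
eef_pos: [0.5902, -0.001, 0.421]
eef_rot: [0.0, 0.986, 0.168, -0.0]
wrist_force: [0.5, -0.9, 1.8]
opening: 0.599
```

Request:
move_arm(moves=[{"gripper":40,"x":0,"y":0,"z":0,"roll":0},{"gripper":36,"x":0,"y":0,"z":0,"roll":0}])

```text
time_s: 18.92
eef_pos: [0.5895, 0.0014, 0.4211]
eef_rot: [-0.0, 0.986, 0.169, -0.0]
wrist_force: [-0.5, -0.4, 1.1]
opening: 0.363
```

```bash
python3 st.py;  python3 - <<'E'
from h import *;from bench import ctrl
c=ctrl.camera("wrist");sc=ctrl.camera("scene")
a=cv2.resize(c["img"][120:320,215:415,::-1],(400,400),interpolation=cv2.INTER_CUBIC)
b=cv2.resize(sc["img"][130:210,260:340,::-1],(400,400),interpolation=cv2.INTER_CUBIC)
cv2.imwrite("pics/w8.png",np.clip(np.hstack([a,b])*1.6,0,255).astype(np.uint8))
E
```

```text
18.925 [0.58949 0.00136 0.42112] open 0.3633 F tool [-0.57  0.2  -1.08] M tool [ 0.03  0.   -0.01] stop (array([ 0.11, -3.76, -2.09]), np.float64(0.01)) knob [0.11 0.04 0.01] z [-2.e-04  2.e-04 -1.e+00]
```

View pics/w8.png

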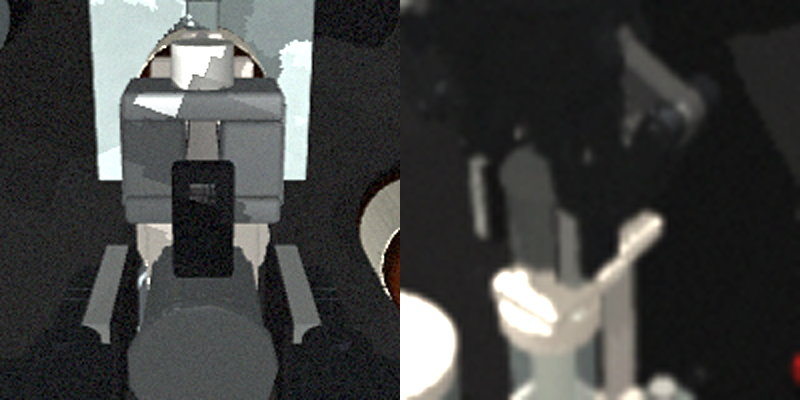

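The piston is home, the stop is back on the rail at (203,150), and the pads are astride the knob (mid ≈ 200, flange ≈ 203). Gripping and drawing again. That was my last picture, so from here I rely on force and position.

Request:
move_arm(moves=[{"gripper":15,"x":0,"y":0,"z":0,"roll":0},{"gripper":15,"x":0,"y":0,"z":0,"roll":0},{"gripper":15,"x":0,"y":0,"z":0,"roll":0}])

```text
time_s: 19.4
eef_pos: [0.5896, 0.0013, 0.4215]
eef_rot: [0.0, 0.986, 0.169, 0.0]
wrist_force: [-0.6, -0.6, 3.8]
opening: 0.299
```

```bash
python3 st.py
```

```text
19.4 [0.58963 0.00129 0.42152] open 0.299 F tool [-0.75  0.38 -3.81] M tool [ 0.08  0.   -0.04] stop (array([ 0.09, -3.78, -2.05]), np.float64(0.01)) knob [0.09 0.02 0.05] z [ 5.e-04  1.e-04 -1.e+00]
```

Request:
move_arm(moves=[{"gripper":15,"x":0,"y":0,"z":-0.4,"roll":0},{"gripper":15,"x":0,"y":0,"z":-0.4,"roll":0},{"gripper":15,"x":0,"y":0,"z":-0.4,"roll":0},{"gripper":15,"x":0,"y":0,"z":-0.4,"roll":0},{"gripper":15,"x":0,"y":0,"z":-0.4,"roll":0}])

```text
time_s: 20.02
eef_pos: [0.5896, 0.0011, 0.4415]
eef_rot: [0.0, 0.986, 0.169, -0.0]
wrist_force: [0.5, 1.2, -1.4]
opening: 0.304
```

Request:
move_arm(moves=[{"gripper":15,"x":0,"y":0,"z":0,"roll":0},{"gripper":15,"x":0,"y":0,"z":0,"roll":0}])

```text
time_s: 20.27
eef_pos: [0.5896, 0.0011, 0.4411]
eef_rot: [-0.0, 0.986, 0.169, -0.0]
wrist_force: [0.0, -0.7, -1.8]
opening: 0.299
```

Request:
move_arm(moves=[{"gripper":15,"x":0,"y":0,"z":-0.2,"roll":0},{"gripper":15,"x":0,"y":0,"z":-0.2,"roll":0},{"gripper":15,"x":0,"y":0,"z":0,"roll":0}])

```text
time_s: 20.65
eef_pos: [0.5897, 0.0011, 0.4455]
eef_rot: [0.0, 0.986, 0.169, 0.0]
wrist_force: [0.2, -0.4, -1.2]
opening: 0.302
```

Request:
move_arm(moves=[{"gripper":15,"x":0,"y":0,"z":-0.04,"roll":0},{"gripper":15,"x":0,"y":0,"z":0,"roll":0}])

```text
time_s: 20.9
eef_pos: [0.5896, 0.0011, 0.4456]
eef_rot: [-0.0, 0.986, 0.169, -0.0]
wrist_force: [-0.2, -0.3, -1.9]
opening: 0.301
```

Request:
move_arm(moves=[{"gripper":15,"x":0,"y":0,"z":-0.04,"roll":0},{"gripper":15,"x":0,"y":0,"z":0,"roll":0}])

```text
time_s: 21.15
eef_pos: [0.5896, 0.0011, 0.446]
eef_rot: [0.0, 0.986, 0.169, 0.0]
wrist_force: [0.7, -0.1, -0.4]
opening: 0.298
```

Request:
move_arm(moves=[{"gripper":15,"x":0,"y":0,"z":-0.03,"roll":0},{"gripper":15,"x":0,"y":0,"z":0,"roll":0}])

```text
time_s: 21.4
eef_pos: [0.5896, 0.0011, 0.4463]
eef_rot: [-0.0, 0.986, 0.169, 0.0]
wrist_force: [-0.8, 0.4, -1.5]
opening: 0.299
```

Request:
move_arm(moves=[{"gripper":15,"x":0,"y":0,"z":-0.03,"roll":0},{"gripper":15,"x":0,"y":0,"z":0,"roll":0}])

```text
time_s: 21.65
eef_pos: [0.5896, 0.0011, 0.4465]
eef_rot: [-0.0, 0.986, 0.169, -0.0]
wrist_force: [0.3, 1.2, -1.3]
opening: 0.301
```

Request:
move_arm(moves=[{"gripper":15,"x":0,"y":0,"z":-0.03,"roll":0},{"gripper":15,"x":0,"y":0,"z":0,"roll":0}])

```text
time_s: 21.9
eef_pos: [0.5896, 0.0012, 0.4465]
eef_rot: [-0.0, 0.986, 0.169, -0.0]
wrist_force: [1.0, 1.2, -3.7]
opening: 0.298
```

Request:
move_arm(moves=[{"gripper":15,"x":0,"y":0,"z":0,"roll":0},{"gripper":15,"x":0,"y":0,"z":0,"roll":0},{"gripper":15,"x":0,"y":0,"z":0,"roll":0},{"gripper":15,"x":0,"y":0,"z":0,"roll":0}])

```text
time_s: 22.4
eef_pos: [0.5895, 0.0012, 0.4466]
eef_rot: [-0.0, 0.986, 0.169, -0.0]
wrist_force: [1.7, 1.2, -6.6]
opening: 0.304
```

```bash
python3 st.py
```

```text
22.4 [0.58954 0.00116 0.44655] open 0.3038 F tool [ 2.01 -0.59  6.58] M tool [0.14 0.24 0.  ] stop (array([ 0.11, -3.78,  0.46]), np.float64(-0.0)) knob [0.12 0.02 2.56] z [-6.e-04  3.e-04 -1.e+00]
```

The contact force creeps up because the controller integrates. I'll back the command off slightly.

Request:
move_arm(moves=[{"gripper":15,"x":0,"y":0,"z":0.025,"roll":0},{"gripper":15,"x":0,"y":0,"z":0,"roll":0},{"gripper":15,"x":0,"y":0,"z":0,"roll":0},{"gripper":15,"x":0,"y":0,"z":0,"roll":0}])

```text
time_s: 22.9
eef_pos: [0.5895, 0.0011, 0.4466]
eef_rot: [-0.0, 0.986, 0.169, -0.0]
wrist_force: [0.8, 2.2, -6.1]
opening: 0.301
```

Request:
move_arm(moves=[{"gripper":15,"x":0,"y":0,"z":0,"roll":0},{"gripper":15,"x":0,"y":0,"z":0,"roll":0},{"gripper":15,"x":0,"y":0,"z":0,"roll":0},{"gripper":15,"x":0,"y":0,"z":0,"roll":0}])

```text
time_s: 23.4
eef_pos: [0.5895, 0.0011, 0.4465]
eef_rot: [-0.0, 0.986, 0.169, -0.0]
wrist_force: [-0.4, 1.0, -6.8]
opening: 0.302
```

```bash
python3 st.py
```

```text
23.4 [0.58954 0.00115 0.44655] open 0.3016 F tool [-0.07 -1.12  6.77] M tool [ 0.25  0.08 -0.01] stop (array([ 0.11, -3.78,  0.46]), np.float64(-0.0)) knob [0.11 0.02 2.55] z [-3.e-04  1.e-04 -1.e+00]
```

Request:
move_arm(moves=[{"gripper":15,"x":0,"y":0,"z":0.02,"roll":0},{"gripper":15,"x":0,"y":0,"z":0,"roll":0},{"gripper":15,"x":0,"y":0,"z":0,"roll":0},{"gripper":15,"x":0,"y":0,"z":0,"roll":0}])

```text
time_s: 23.9
eef_pos: [0.5896, 0.0011, 0.4465]
eef_rot: [-0.0, 0.986, 0.169, 0.0]
wrist_force: [-1.2, 1.7, -4.9]
opening: 0.301
```

Request:
move_arm(moves=[{"gripper":15,"x":0,"y":0,"z":0,"roll":0},{"gripper":15,"x":0,"y":0,"z":0,"roll":0},{"gripper":15,"x":0,"y":0,"z":0,"roll":0},{"gripper":15,"x":0,"y":0,"z":0,"roll":0}])

```text
time_s: 24.4
eef_pos: [0.5896, 0.0011, 0.4465]
eef_rot: [0.0, 0.986, 0.169, 0.0]
wrist_force: [-0.4, 1.7, -4.6]
opening: 0.299
```

```bash
python3 st.py
```

```text
24.4 [0.5896  0.0011  0.44647] open 0.2995 F tool [ 0.14 -1.72  4.65] M tool [ 0.35 -0.03  0.01] stop (array([ 0.1 , -3.8 ,  0.45]), np.float64(-0.01)) knob [0.1  0.   2.55] z [ 0. -0. -1.]
```

```bash
python3 -c "
from bench import ctrl
print(ctrl.hand_in()); o=ctrl.get_obs(); print(o['time_s'],o['eef_pos'],o['wrist_force'],o['opening'])"
```

```text
the job is handed in; nothing more can be done
None
the job is handed in; nothing more can be done
```

I set the stop to the 5 mL line, let go of it, drew the piston up until its crosshead met the stop, and handed in at 24.4 s still holding it there.

- **Correction on the way:** my first camera reading put the stop at about 25.3 mm. The first draw met it only at 27.6 mm, so that reading was wrong. I put the piston back home, let go, moved the stop 2.5 mm further down, released it and drew again.
- **Last checks:** the second draw met the stop after about 24.9 mm of lift, against 25.0 mm wanted. The force settled at about 4.6 N, of which roughly 3 N presses on the stop; it takes about 7 N to move it. Sideways force stayed under about 2 N and the tool stayed vertical.
- **Not confirmed by camera:** the final stop height comes from arm positions and contact force only. I had used all 12 picture views before the second draw.
- **Force limit came close:** before I eased off, the contact force had crept up to about 6.8 N (roughly 5.5 N on the stop). The contact height did not shift measurably.
- **Bystanders:** there was no sign that anything around the dispenser was touched, but I did not check this with a final picture.

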